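# Start a polishing run: lid down, timer to the sixth mark

## Robot

A 6-joint arm with a two-finger parallel gripper is mounted at the origin on the work surface. World frame = base frame: x ahead of the robot, y to its left, z up, the work surface at z = 0. Lengths are in m, angles in rad, forces in N, time in s.
With the tool pointing down it reaches from about 0.3 to 0.775 m from the base axis. Payload 14.6 kg.
Tool frame: the origin (TCP) lies midway between the tips of the shut fingers; the grasp point (between the pads) lies 19 mm behind it; x points along the fingers, y is the direction in which the jaws open and shut, and the axes are right-handed (so a half turn about x gives the same grasp; the last joint's range is limited). The gripper opens to 85 mm and grips with 20 to 120 N. Pads are 22 mm wide; open, the fingers measure 114 mm over their backs; the gripper's body (76 mm by 85 mm) begins 54 mm behind the grasp point. The pads swing forward as they close: fully open they stand 13 mm farther back than shut.
Start: joints at [-0.067, 0.3, 1.521, -0, 1.321, -0.067], TCP at [0.55, -0, 0.231] pointing down, gripper open.
Joint ranges: [-3.03, 3.03], [-0.79, 2.21], [0.23, 2.52], [-1.04, 4.18], [0, 3.07], [-2.55, 2.55]. Speed limits (rad/s): [2.22, 2.22, 2.57, 3.14, 3.14, 3.14].

## Interface

Orientations are given as a unit quaternion [w, x, y, z].
In Python, from rig import manip gives the robot as it stands. Calls block until the motion is done:
- manip.move_to(position, orientation): joint-space move of the TCP to a pose.
- manip.servo_line(position, rot=None, v=0.15, force_limit=None): straight line of the TCP; rot=None keeps the orientation; v is the mean speed in m/s. With force_limit (N) it stops when the force on the tool has changed by that much, and returns True; else False.
- manip.set_joints(angles): joint-space move.
- manip.move_gripper(opening): finger opening in m; the grip force is fixed at half the most; returns when the fingers have stopped.
- manip.dwell(seconds).
- manip.inverse_kinematics(position, orientation): joint angles nearest the present ones, or None.
- manip.sense(): the state.
- manip.camera(name): name is "scene" or "side" or "wrist"; returns (picture, depth): 400x640x3 uint8, red, green, blue; 400x640 float32, m along the optical axis (not along the pixel's ray), 0 where there is no reading.
- manip.camera_params(name): a dict with "fx", "fy", "cx", "cy" (pixels), "position" and "orientation" of the camera in the world. Camera axes: x right, y down, z forward; pixel columns grow to the right and rows downward; lengths in m; the calibration is good to about 2 mm. A picture is of the moment at which its call begins: read the wrist's pose just before it. camera_params takes no time and is no camera call; for the wrist camera it gives the pose at the moment of the call.
A pose or a line that the arm cannot do raises manip.IKError and nothing moves.
- manip.finish_job(): hands the job in, once; it reports no verdict.
Trained networks look in the newest picture that a camera, given by its name, has taken for a name from the list of things; names that differ only in an ending like _2 or _b are one class to them, and where a whole thing is asked for, a point or a joint stands for the part that bears it (a point fixed in the world has none). Each returns a list of dicts, best first, with "conf" (0 to 1); they miss things now and then, are a little off and sometimes report something else, mostly with a low value. They report only what shows in the picture. A call takes as long as a camera call.
- manip.recognise(camera, name): "bbox" ([left, top, right, bottom] in pixels, round what is visible of it).
The state is a dict: "clock": time; "joints": joint angles; "dq": joint speeds; "joint_torque": joint torques, N m; "tool_pos": TCP position; "eef_rot": TCP orientation; "contact_force": force on the tool from outside, world axes, zero at the start; "moment": the same for the moment, N m; "grip_width": finger opening in m.
Only numpy, scipy, OpenCV 4.12 (cv2) and the standard library are available. Lean on these libraries where they do the work, as an engineer would, in place of code of your own. Each camera call takes 0.05 s, during which the arm holds its last target.

## Task

Get the polishing machine ready for a run: swing its lid fully shut, then turn the clicking timer dial clockwise to the sixth mark after the wide zero mark (one click per mark) and let go so that it rests in that click. Leave the other things on the bench where they are.

Things in the scene. Friction and masses are not known exactly. Their poses are not given: they have to be found in the camera images.
- machine: Steel polishing machine fixed to the bench: a box 220 mm (its x) by 400 mm (its y), 120 mm tall; origin at the centre of its underside, x away from its front, z up. The -y half is an open tub with a hinged lid; the +y half is a flat deck, 120 mm above the bench, with the timer dial.
- dial (a joint): Dial angle in rad, growing clockwise seen from above: 0 with the lever at the wide zero mark, a click each 0.5236 (30 degrees), stop at 4.189 (8 clicks); the sixth mark is 3.1416. A spring holds it in each click; past half-way it jumps on to the next by itself. 3 to 7 N at the lever's end pushes it over a click. It starts in one of clicks 0 to 3.
- dial_axis (a point): On the dial's upright axis, level with the lever's top, 47 mm above the deck; x axis along the lever to its pointing end. A black disc 84 mm across (top 14 mm above the deck) carries a straight black lever 18 mm wide, 13 to 47 mm above the deck, reaching 75 mm from the axis at the pointing end (white line) and 30 mm at the other.
- dial_tip (a point): Pointing end of the dial's lever: 75 mm from the axis, 30 mm above the deck (the lever's mid-height); x axis outward along the lever.
- zero_mark (a point): Centre of the wide zero mark (14 by 18 mm) on the deck, 89 mm from the dial's axis. Eight narrower dark marks (6 mm wide) follow it clockwise seen from above, 30 degrees apart, 80 to 94 mm from the axis, one per click; the sixth is 180 degrees from zero.
- lid (a joint): Lid opening angle in rad: 0 is fully shut (flat), 0.7 to 1.15 at the start. A stiff hinge: the lid stays where it is left; 1 to 4 N near its free edge pushes it down.
- lid_hinge (a point): Middle of the lid's hinge line, which runs along the machine's y axis on the tub's far (+x) rim, 126 mm above the bench. The point turns with the lid: -x runs from the hinge to the free edge, z is the normal of the outer face.
- lid_edge (a point): Middle of the lid's free edge, on its outer face, 212 mm from the hinge. The lid is an aluminium plate 196 mm wide and 10 mm thick (outer face 5 mm above the hinge line); a black strip 14 mm wide, 100 mm long stands 13 mm proud of the outer face, centred 192 mm from the hinge.
- kettle: Steel kettle, 140 mm tall, body 116 mm across, spout and black handle, behind the machine (a bystander; origin under its centre).
- saucepan: Open steel pot, 150 mm across, 85 mm tall, beside the dial end of the machine (a bystander; origin under its centre).
- mallet: Hammer with a wooden handle, 260 mm long, lying beside the lid end of the machine (a bystander; origin under its middle).
- jar: Amber glass jar with a metal cap, 60 mm across, 75 mm tall, in front of the machine (a bystander; origin under its centre).
- brush: Brush with a wooden handle, 180 mm long, lying in front of the machine (a bystander; origin under its middle).
- cup: Steel mug, 72 mm across, 90 mm tall, behind the machine (a bystander; origin under its centre).

How it is judged:
On the way, in this order (a step that is already met when the one before it is completed fails the run):
1. the lid is fully shut (value of joint lid below 0.06 rad), for 0.2 s.
2. the dial rests at the sixth mark (value of joint dial between 2.99159 and 3.29159 rad), for 0.2 s.
At the end, for the whole second after the job is handed in: The lid is shut (within 0.06 rad, some 12 mm at its edge) and the dial rests still in the sixth click (within 0.15 rad of 3.1416) (all of step 2 and value of joint lid below 0.06 rad and velocity of joint dial between -0.05 and 0.05 rad/s); the robot touches nothing.
It fails at once if another thing on the bench (kettle, saucepan, mallet, jar, brush or cup) is moved more than 30 mm (distance of any of kettle, saucepan, mallet, jar, brush, cup from where it was at the start of the episode above 0.03 m).
It also fails if it takes over 64 s, if anything falls off the work surface, if the arm or the gripper's body presses on something with over 40 N, if the wrist force passes 120 N, or if a joint passes its speed limit or range.

## Working session

There is one attempt and no reset: what is moved stays moved. The work goes in short steps, each a Python script; the robot and the scene stay as the last script left them, time stands still between calls to the robot, and variables do not carry over. Pictures are saved under pics/ and viewed, and the job is handed in when it is done.

```bash
ls; mkdir -p pics; cat > h.py <<'E'
import numpy as np, cv2
from rig import manip
from scipy.spatial.transform import Rotation as R
def Rq(q): return R.from_quat([q[1],q[2],q[3],q[0]])
def qR(r):
    x,y,z,w=r.as_quat(); return [w,x,y,z]
def cloud(d,p):
    v,u=np.mgrid[0:d.shape[0],0:d.shape[1]]
    P=np.stack([(u-p['cx'])/p['fx']*d,(v-p['cy'])/p['fy']*d,d],-1)
    W=P@Rq(p['orientation']).as_matrix().T+np.array(p['position'])
    W[d<=0]=np.nan
    return W
def snap(n,f):
    p=manip.camera_params(n); im,d=manip.camera(n)
    cv2.imwrite('pics/'+f+'.png',im[:,:,::-1]); np.savez('pics/'+f+'.npz',W=cloud(d,p),im=im)
    return im,cloud(d,p),p
E
python3 - <<'E'
from h import *
for c in ['scene','side','wrist']:
    im,W,p=snap(c,c+'0'); print(c,np.round(p['position'],3),np.round(p['fx'],1))
    for n in ['machine','dial','lid','lid_edge','dial_tip','zero_mark','kettle','saucepan','mallet','jar','brush','cup']:
        r=manip.recognise(c,n)[:1]
        for k in r:
            b=np.array(k['bbox']).astype(int); w=W[b[1]:b[3],b[0]:b[2]].reshape(-1,3)
            print(c,n,b,round(k['conf'],2),np.round(np.nanmedian(w,0),3))
s=manip.sense();print(s)
E
```

```text
pics
scene [ 0.899 -0.395  1.034] 425.1
scene machine [171 170 354 352] 0.77 [ 0.573 -0.151  0.08 ]
scene dial [276 190 311 231] 0.94 [ 0.547 -0.014  0.132]
scene lid [177 200 298 333] 0.81 [ 0.551 -0.209  0.149]
scene dial_tip [276 192 313 231] 0.86 [ 0.551 -0.015  0.132]
scene zero_mark [173 171 358 349] 0.56 [ 0.576 -0.145  0.086]
scene kettle [325 250 390 310] 0.63 [ 0.754 -0.04   0.031]
scene saucepan [316 144 384 203] 0.62 [0.565 0.235 0.015]
scene mallet [146 313 235 397] 0.82 [ 0.539 -0.404  0.   ]
scene jar [187 227 207 247] 0.87 [ 0.368 -0.195  0.074]
scene brush [175 167 356 351] 0.64 [ 0.575 -0.143  0.084]
scene cup [282 306 323 349] 0.7 [ 0.711 -0.201  0.006]
side [ 0.46  -0.644  0.656] 365.2
side machine [260 180 393 371] 0.91 [ 0.534 -0.184  0.08 ]
side dial [226 289 255 339] 0.61 [ 0.374 -0.208  0.048]
side lid [306 177 390 326] 0.96 [ 0.585 -0.175  0.122]
side lid_edge [306 176 392 327] 0.58 [ 0.588 -0.173  0.121]
side dial_tip [302 180 322 224] 0.68 [ 0.52  -0.153  0.289]
side zero_mark [259 178 392 373] 0.75 [ 0.533 -0.183  0.076]
side kettle [379 199 426 271] 0.82
[... 967 characters left out ...]
lock': 1.95, 'joints': array([-6.65817450e-02,  2.99908560e-01,  1.52102025e+00, -4.09344684e-05,
        1.32068776e+00, -6.66298643e-02]), 'dq': array([ 6.76022605e-04, -6.81319128e-04, -6.05620598e-05,  4.95410388e-04,
        3.48090277e-04, -3.70143051e-04]), 'joint_torque': array([-6.80421890e-04, -5.43350208e+01, -3.61983562e+01, -1.25666120e-04,
        5.97877442e-04,  3.41477528e-05]), 'tool_pos': array([ 5.49984844e-01, -1.61307682e-06,  2.31267307e-01]), 'eef_rot': array([ 0.50001743,  0.49996932,  0.50001169, -0.50000156]), 'contact_force': array([-0.15830676,  0.33478453, -0.59501898]), 'moment': array([-0.0052381 , -0.00218104,  0.00625483]), 'grip_width': 0.08539955972497774}
```

View pics/scene0.png

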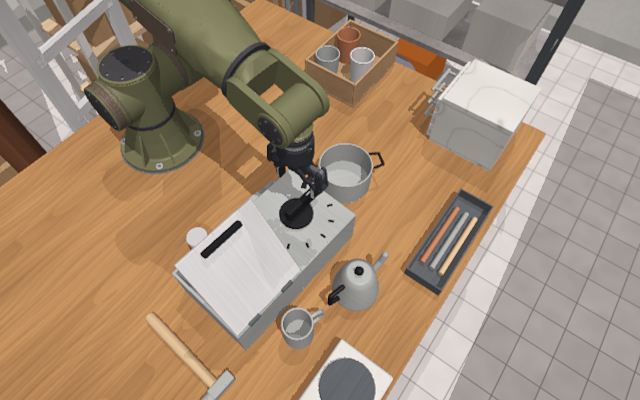

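View pics/wrist0.png

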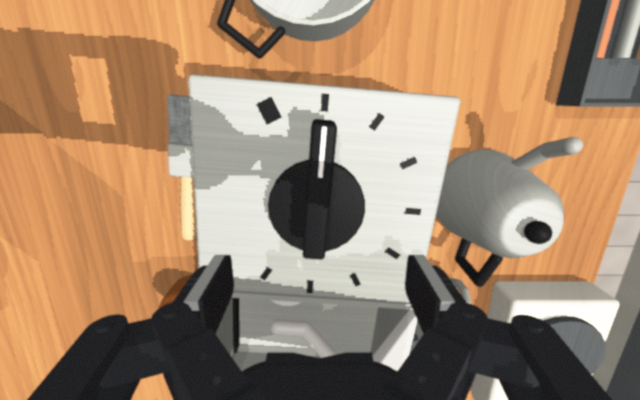

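View pics/side0.png

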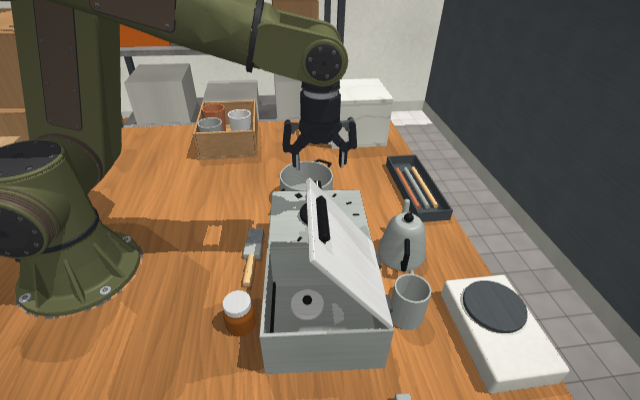

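The wrist view shows the zero mark at (268,110), with the lever's white line pointing at (325,102), which is the first mark. So the dial is in click 1. The scene view shows the lid open with its black strip at (222,239). Next I'll measure the geometry.

```bash
python3 - <<'E'
from h import *
D=np.load('pics/wrist0.npz');W=D['W'];im=D['im']
def at(u,v):
    w=W[v-2:v+3,u-2:u+3].reshape(-1,3);return np.nanmedian(w,0)
# deck mask
z=W[...,2]; m=(abs(z-.12)<.006).astype(np.uint8); m[:, :150]=0
print('deck z',np.nanmedian(z[m>0]))
pts=W[(m>0)][:,:2].astype(np.float32)
mr=cv2.minAreaRect(pts*1000);print('rect',mr)
# marks: dark on deck
g=cv2.cvtColor(im,cv2.COLOR_RGB2GRAY); dk=((g<70)&(abs(z-.12)<.008)).astype(np.uint8)
n,l,st,c=cv2.connectedComponentsWithStats(dk)
M=[]
for i in range(1,n):
    if 30<st[i,4]<800:
        w=np.nanmean(W[l==i],0); print(st[i,4],np.round(c[i]),np.round(w,4)); M.append((st[i,4],*w[:2]))
# lever top
t=abs(z-.167)<.006
n,l,st,c=cv2.connectedComponentsWithStats(t.astype(np.uint8))
for i in range(1,n):
    if st[i,4]>300:
        q=W[l==i]; r=cv2.minAreaRect((q[:,:2]*1000).astype(np.float32)); print('lever',st[i,4],np.round(c[i]),r,np.median(q[:,2]),cv2.boxPoints(r).round(1).tolist())
# lid plane
for f in ['scene0','side0']:
    D=np.load('pics/%s.npz'%f);Ws=D['W']; g=cv2.cvtColor(D['im'],cv2.COLOR_RGB2GRAY)
    b=[185,205,290,330] if f[1]=='c' else [318,200,385,315]
    q=Ws[b[1]:b[3],b[0]:b[2]].reshape(-1,3); q=q[(q[:,2]>.15)]
    rng=np.random.default_rng(0);best=0
    for _ in range(300):
        p=q[rng.choice(len(q),3)];nn=np.cross(p[1]-p[0],p[2]-p[0]);nn/=np.linalg.norm(nn)+1e-12
        k=abs((q-p[0])@nn)<.003
        if k.sum()>best:best=k.sum();kb=k
    q2=q[kb];c0=q2.mean(0);nn=np.linalg.svd(q2-c0,full_matrices=False)[2][2];nn*=np.sign(nn[2])
    print(f,best,len(q),'n',nn.round(3),'c',c0.round(3),'ang',np.arccos(nn[2]),'zmax',np.percentile(q2[:,2],[1,99]),q2.min(0),q2.max(0))
    print('top pts',q2[q2[:,2]>np.percentile(q2[:,2],98)].mean(0))
E
```

```text
deck z 0.12048447153846092
rect ((597.8206787109375, -32.816436767578125), (235.55081176757812, 324.2754821777344), 85.365234375)
66 [325. 102.] [0.5546 0.0764 0.1217]
305 [269. 110.] [0.5095 0.0699 0.1217]
53 [376. 121.] [0.5968 0.0611 0.1216]
39 [412. 211.] [ 0.6338 -0.0172  0.1215]
359 [536. 230.] [ 0.7475 -0.0357  0.1231]
45 [392. 253.] [ 0.619  -0.0596  0.1215]
44 [266. 273.] [ 0.4985 -0.082   0.1215]
41 [355. 279.] [ 0.5848 -0.0884  0.1216]
47 [309. 287.] [ 0.5406 -0.0974  0.1216]
lever 3360 [318. 189.] ((549.139892578125, 11.915546417236328), (104.14116668701172, 18.008197784423828), 85.41153717041016) 0.167294052695783 [[536.0, -39.29999923706055], [553.9000244140625, -40.70000076293945], [562.2999877929688, 63.099998474121094], [544.2999877929688, 64.5]]
scene0 6938 7683 n [ 0.783 -0.06   0.62 ] c [ 0.567 -0.219  0.223] ang 0.9025282561387062 zmax [0.1513565  0.29383035] [ 0.50254097 -0.31677556  0.15000077] [ 0.63086288 -0.11404669  0.29731527]
top pts [ 0.51077312 -0.21604741  0.294113  ]
side0 3842 4407 n [ 0.784 -0.067  0.617] c [ 0.571 -0.236  0.217] ang 0.9064555949585398 zmax [0.1515797  0.28804714] [ 0.5083277  -0.31418598  0.15000646] [ 0.63246475 -0.11609493  0.28997333]
top pts [ 0.51713882 -0.24406367  0.28805985]
```

Everything agrees: machine yaw is about -4.6°, the dial axis is at (0.5475, -0.0105), and the lid is open about 0.904 rad with its edge at z 0.294 (0.2957 expected). Now I'll shut the lid.

```bash
cat >> h.py <<'E'
yaw=-0.0803
ex=np.array([np.cos(yaw),np.sin(yaw),0]); ey=np.array([-np.sin(yaw),np.cos(yaw),0]); ez=np.array([0,0,1.])
def down(yv):
    x=-ez; y=np.array(yv)/np.linalg.norm(yv); return qR(R.from_matrix(np.stack([x,y,np.cross(x,y)],1)))
H=np.array([.637,-.222,.126])
def lidpt(a,r=.150,off=.005): return H-ex*(r*np.cos(a)-off*np.sin(a))+ez*(r*np.sin(a)+off*np.cos(a))
E
python3 - <<'E'
from h import *
print(Rq(manip.sense()['eef_rot']).as_matrix().round(2).tolist())
P=lidpt(1.0)+[0,0,.08]
c=[(abs(j[5]),s,j) for s in (1,-1) for j in [manip.inverse_kinematics(P,down(s*ey))] if j is not None]
c.sort(key=lambda t:t[0]);s=c[0][1];print(c)
q=down(s*ey)
manip.move_gripper(0.0)
p=manip.sense()['tool_pos']; manip.servo_line([p[0],p[1],.38],v=.25)
manip.move_to(P,q)
for a in [1.0,.85,.7,.55,.4,.25,.12]:
    hit=manip.servo_line(lidpt(a),rot=q,v=.08,force_limit=20)
    st=manip.sense();print(a,hit,st['clock'],st['tool_pos'].round(3),st['contact_force'].round(1))
    if hit: break
E
```

```text
[[-0.0, 1.0, 0.0], [-0.0, 0.0, -1.0], [-1.0, -0.0, 0.0]]
[(np.float64(1.2224816926640436), -1, array([-4.28614634e-01,  3.65548522e-01,  1.19798763e+00, -4.44089210e-16,
        1.57805650e+00,  1.22248169e+00])), (np.float64(1.9191109609257497), 1, array([-4.28614634e-01,  3.65548522e-01,  1.19798763e+00, -4.44089210e-16,
        1.57805650e+00, -1.91911096e+00]))]
1.0 False 5.7833 [ 0.561 -0.216  0.256] [ 0.3 -0.6  0.6]
0.85 False 6.2167 [ 0.542 -0.214  0.243] [ 0.6 -0.4  0.5]
0.7 False 6.65 [ 0.526 -0.213  0.227] [-0.6  1.2 -0.3]
0.55 False 7.0833 [ 0.512 -0.212  0.209] [ 1.2 -0.1 -0.3]
0.4 False 7.5167 [ 0.501 -0.211  0.189] [-0.6  0.3 -0.2]
0.25 False 7.95 [ 0.493 -0.21   0.168] [-0.5  0.3  0.3]
0.12 False 8.3417 [ 0.489 -0.21   0.149] [0.9 0.7 0.8]
```

```bash
python3 - <<'E'
from h import *
im,W,p=snap('side','side1')
E
```

```text
(no output)
```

View pics/side1.png

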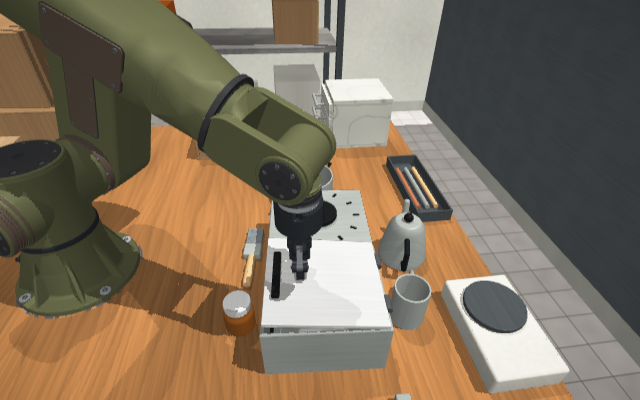

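The lid has followed the fingers and is nearly shut: its free edge by (275,300) still shows a small gap. I'll finish the press, then check its height.

```bash
python3 - <<'E'
from h import *
P=lidpt(0); P[2]-=.006
hit=manip.servo_line(P,v=.03,force_limit=12)
manip.dwell(.3)
st=manip.sense();print(hit,st['clock'],st['tool_pos'].round(4),st['contact_force'].round(1))
p=st['tool_pos'];manip.servo_line([p[0],p[1],.33],v=.2)
im,W,_=snap('scene','scene2'); im,W2,_=snap('side','side2')
for w in (W,W2):
    m=(abs(w[...,2]-.131)<.02)&(w[...,0]>.44)&(w[...,0]<.62)&(w[...,1]>-.3)&(w[...,1]<-.13)
    q=w[m]; k=abs(q[:,2]-np.median(q[:,2]))<.006; q=q[k]
    A=np.c_[q[:,:2],np.ones(len(q))];s=np.linalg.lstsq(A,q[:,2],rcond=None)[0];print(len(q),s.round(4),np.median(q[:,2]))
    near=w[(w[...,0]>.42)&(w[...,0]<.46)&(w[...,1]>-.28)&(w[...,1]<-.13)&(w[...,2]>.08)];print('edge z',np.median(near[:,2]) if len(near) else None)
E
```

```text
True 9.3083 [ 0.4881 -0.2102  0.131 ] [-2.7  1.5  9.7]
5446 [ 0.0004 -0.0021  0.1294] 0.13012743120900155
edge z 0.5797423266691064
7152 [-0.0002  0.0009  0.132 ] 0.13168852407050968
edge z 0.5482295372462611
```

View pics/side2.png

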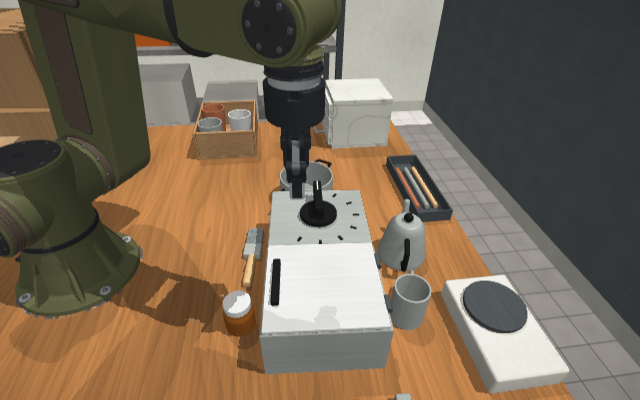

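The lid lies flat (slope under 0.002, top at z about 0.131), so it's shut. Next is the dial, held like a wrench: three clicks, regrasp, two clicks.

```bash
cat >> h.py <<'E'
AX=np.array([.5475,-.0105])
def vec(deg): # tool y for lever offset deg clockwise from click1
    return R.from_euler('z',-deg,degrees=True).apply(ex)
def rotj6(deg,step=15):
    j=manip.sense()['joints'].copy(); n=int(abs(round(deg/step)))
    for i in range(n):
        j[5]+=np.deg2rad(deg/n); manip.set_joints(j)
        s=manip.sense();print(round(s['clock'],2),'j6',j[5].round(3),s['contact_force'].round(1),s['moment'].round(2),s['tool_pos'].round(4))
E
python3 - <<'E'
from h import *
q=down(vec(0))
print(manip.inverse_kinematics([*AX,.142],q))
manip.move_gripper(.05)
manip.move_to([*AX,.26],q)
hit=manip.servo_line([*AX,.142],v=.1,force_limit=8);print('hit',hit)
if not hit:
    manip.move_gripper(.0205)
    s=manip.sense();print(s['grip_width'],s['contact_force'].round(1),s['clock'])
    rotj6(15)
    snap('side','side3')
E
```

```text
[-8.60626190e-02  3.84118070e-01  1.62687440e+00 -4.44089210e-16
  1.13060019e+00 -5.76261895e-03]
hit False
0.020498414684328975 [-0.  -0.8 -0.6] 13.9083
14.27 j6 0.256 [ 0.   0.3 -0.7] [-0.02 -0.09  0.14] [ 0.5476 -0.0105  0.1421]
```

View pics/side3.png

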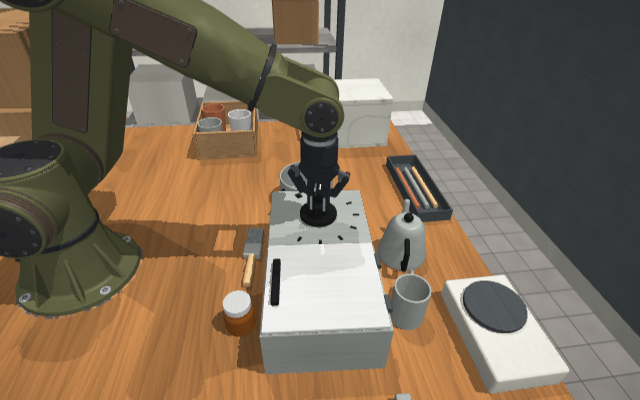

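The fingers straddle the lever, with low forces and a 0.14 N m moment. I'll carry on to 90°, then release, lift and look.

```bash
python3 - <<'E'
from h import *
rotj6(75)
manip.move_gripper(.05)
manip.servo_line([*AX,.26],v=.15)
j=manip.sense()['joints'].copy(); j[5]-=np.pi; manip.set_joints(j)
im,W,p=snap('wrist','wrist4'); print(manip.sense()['clock'])
E
```

```text
14.68 j6 0.513 [0.7 0.7 0. ] [-0.06  0.03 -0.03] [ 0.5475 -0.0105  0.1421]
15.03 j6 0.775 [-0.7 -0.7  0.1] [-0.04  0.06  0.2 ] [ 0.5475 -0.0105  0.1421]
15.39 j6 1.037 [ 0.1 -0.8  0. ] [ 0.02 -0.01 -0.02] [ 0.5476 -0.0105  0.1421]
15.75 j6 1.299 [ 0.1 -0.6  0.8] [-0.02  0.1   0.16] [ 0.5475 -0.0105  0.1421]
16.11 j6 1.561 [ 0.5  0.1 -0.7] [-0.04  0.   -0.02] [ 0.5476 -0.0105  0.1421]
20.1333
```

View pics/wrist4.png

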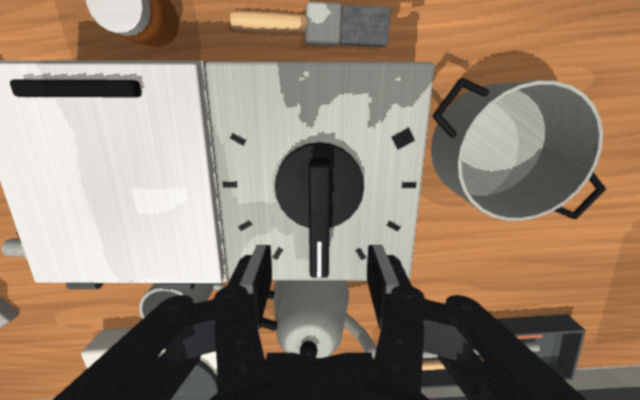

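The zero mark is at (403,138), with marks 1–3 at (409,185), (393,226) and (361,254). The lever now points down at mark 4, and mark 6 is at (246,226), so two more clicks.

```bash
python3 - <<'E'
from h import *
hit=manip.servo_line([*AX,.142],v=.1,force_limit=8);print('hit',hit)
if not hit:
    manip.move_gripper(.0205)
    rotj6(60)
    manip.dwell(.2)
    manip.move_gripper(.05)
    manip.servo_line([*AX,.28],v=.15)
    im,W,p=snap('wrist','wrist5'); snap('scene','scene5');snap('side','side5')
    z=W[...,2];t=(abs(z-.167)<.006)&(np.hypot(W[...,0]-AX[0],W[...,1]-AX[1])<.085)
    n,l,st,c=cv2.connectedComponentsWithStats(t.astype(np.uint8)); i=1+np.argmax(st[1:,4])
    q=W[l==i][:,:2]; r=cv2.minAreaRect((q*1000).astype(np.float32));print(r)
    d=q.mean(0)-AX; ang=np.degrees(np.arctan2(d@ey[:2],d@ex[:2])); print('dial deg from centroid',30+90-ang)
    for nm,f in [('wrist5','scene0')]: pass
    a=np.load('pics/side2.npz')['im'].astype(int);print(manip.sense()['clock'])
E
```

```text
hit False
22.2 j6 -1.319 [ 0.1  0.2 -0. ] [0.05 0.11 0.13] [ 0.5475 -0.0105  0.1421]
22.56 j6 -1.057 [ 0.6 -0.1  0.4] [-0.02  0.01  0.01] [ 0.5475 -0.0105  0.1421]
22.92 j6 -0.796 [0.4 0.9 0.6] [ 0.09 -0.02  0.15] [ 0.5476 -0.0104  0.1421]
23.27 j6 -0.534 [-0.2 -0.3  0.3] [-0.01  0.02  0.04] [ 0.5475 -0.0105  0.1421]
((556.7546997070312, -30.613731384277344), (17.819730758666992, 103.76200103759766), 25.66123390197754)
dial deg from centroid 180.95447591001422
25.0833
```

View pics/wrist5.png

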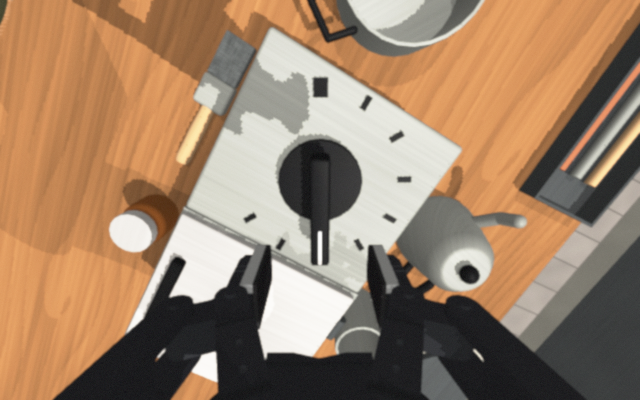

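View pics/side5.png

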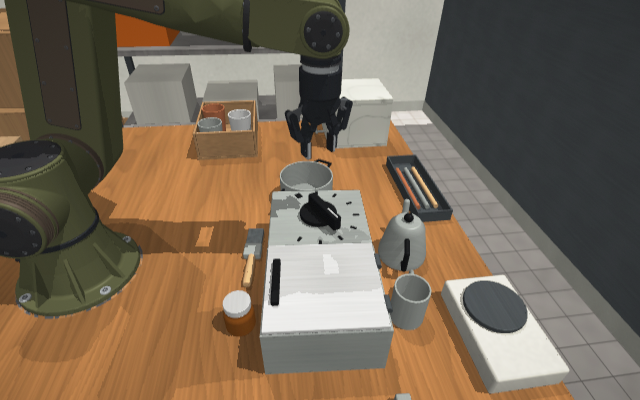

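The lever points straight away from the zero mark at (320,87), past mark 5 at (360,244), and the measured angle is 181° (180° nominal). The lid is flat, the bystanders are where they were, and the gripper is clear of everything, so I'm handing in.

```bash
python3 -c "
from h import *
manip.dwell(.3); print(manip.finish_job())"
```

```text
the job is handed in; nothing more can be done
None
```

The polishing machine is set for its run: the lid is shut, the dial rests in the sixth click, and I handed the job in at about 25 s of the 64 s allowed.

- **Lid:** I pushed it down with the closed fingertips until the tool force rose by the 12 N limit. Afterwards both fixed cameras measured it flat, with its top at z of about 0.131 m.
- **Dial:** It started in click 1. I turned it three clicks with the fingers straddling the lever, lifted and regrasped because of the last joint's range, then turned it two more and let go. The last wrist picture puts the lever at about 181° (180° is the sixth mark), pointing directly away from the zero mark.
- **Other checks:** No check failed. Forces while turning the dial were near zero. I judged by eye, from the last pictures only, that the other things on the bench had not moved. I did not measure their positions again. One check line, for the height at the lid's free edge, read the arm instead of the lid, so I ignored it and relied on the fit of the lid's surface.

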